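# Set and clamp the rack slide of a soldering jig

### The arm

A 6-joint arm with a two-finger parallel gripper is mounted at the origin on the work surface. World frame = base frame: x ahead of the robot, y to its left, z up, the work surface at z = 0. Lengths are in mm, angles in rad, forces in N, time in s.
With the tool pointing down it reaches from about 225 to 875 mm from the base axis. Payload 3.4 kg.
Tool frame: the origin (TCP) lies at the very end of the fingers, on their centre line; the grasp point (between the pads) lies 19 mm behind it; z points along the fingers, y is the line along which they close (so a half turn about z gives the same grasp; the last joint's range is limited). The gripper opens to 85 mm and grips with 20 to 120 N. Pads are 22 mm wide; open, the fingers measure 114 mm over their backs; the gripper's body (76 mm by 85 mm) begins 54 mm behind the grasp point. The pads swing forward as they close: fully open they stand 13 mm farther back than shut.
Start: joints at [1.091, 0.276, 1.505, -0, 1.361, -0.121], TCP at [201.93, 538.412, 231.328] pointing down, gripper open.
Joint ranges: [-2.89, 2.89], [-0.75, 2.08], [0.22, 2.7], [-1.18, 4.32], [0.11, 2.71], [-2.7, 2.7]. Speed limits (rad/s): [2.57, 2.57, 3.14, 3.14, 3.14, 3.14].

### API

Orientations are given as a unit quaternion [w, x, y, z].
In Python, from station import arm, grab_frame gives the robot as it stands.
- The arm moves only by the tool step_arm, never from a script. Its argument "targets" is a list of rows, each a list of 3 entries, a list of its own where there are three numbers: the shift along the tool's x, y, z in cm, then the turn, a rotation vector about the tool's x, y, z in degrees, then the closure, from 0 (fully open) to 1 (shut). A call has 1 to 8 rows; each row is the pose to reach, as a shift and turn from the pose commanded when the call began, along the tool's axes at that moment; what a row does not reach only later rows make up. A row lasts 1/8 s, in which the tool goes at most 62.5 mm and 10.7 degrees, less where a joint would pass 70% of its speed; a pose out of reach is approached as far as the arm can. A call with a gripper value outside its range is refused whole. The fingers move at their own pace and stop on an object; the grip force is fixed at half the most. Time passes only in rows, so rows that repeat a pose let the fingers close. It gives the time, the measured TCP pose, the force, the opening and the grip force at its end, in the units of the state.
- arm.read_state(): the state, without advancing time (a new reading comes with each control period).
- grab_frame(name): name is "scene" or "top" or "wrist"; returns a dict with "image" (420x560x3 uint8, red, green, blue), "K" (3x3 intrinsics, pixels), "eye" and "rotation" of the camera in the world. Camera axes: x right, y up, looking along -z (the intrinsics and any distortion apply to the point x, -y, -z); pixel columns grow to the right and rows downward; lengths in mm; the calibration is good to about 2 mm. The wrist camera is an equidistant fisheye: a pixel r from the principal point sees the ray r / f radians off the axis. A picture is of the moment at which its call begins. There is no depth.
- arm.finish_job(): hands the job in; it is judged then, once.
The state is a dict: "t": time; "joint_positions": joint angles; "joint_velocities": joint speeds; "joint_torque": joint torques, N m; "position": TCP position; "ee_rot": TCP orientation; "contact_force": force on the tool from outside, world axes, zero at the start; "ft_torque": the same for the moment, N m; "gripper_width": finger opening in mm; "grip_force": force on a finger pad.
Only numpy, scipy, OpenCV 4.12 (cv2) and the standard library are available. Lean on these libraries where they do the work, as an engineer would, in place of code of your own. Each camera call takes 0.05 s, during which the arm holds its last target. There are 200 camera calls.

### The job

Set the soldering jig's length stop: push the handwheel round by its upright crank handle until the slide's pointer lines up with the tip of the pointed rider on the scale (not the blank rider), moving the slide only through the wheel. Then, with the pointer lined up, swing the clamp lever fully home against its stop, leaving the slide set. Do not shift or tip the brass tube stub and the tin that stand on the jig.

Things in the scene. Friction and masses are not known exactly. Their poses are not given: they have to be found in the camera images.
- jig: dark steel base plate of the jig, fixed: 260 (x) x 360 (y) x 14 mm. Origin on the bench, 95 mm from the plate's near long edge, midway along y; y runs along the slide's rail (to the robot's left at yaw 0), z up. Its yaw varies within 0.3 rad. Everything on it except the crank handle and the lever's knob stays under 78 mm above the bench.
- wheel_axis (a point): centre of the top face of the handwheel, a flat dark steel disc 124 mm in diameter with an upright axis; top face 62 mm above the bench, jig x = -30 mm, y = 0; a hub 32 mm across stands 12 mm above the face.
- crank_handle (a point): the wheel's crank handle: an upright dark wooden peg fixed to the disc, 48 mm from the axis, 20 to 24 mm thick, from 62 to 112 mm above the bench; this point is on its centre line, 95 mm above the bench. Pushed sideways with about 3 N it turns the wheel, which stays where it is left.
- wheel (a joint): turn of the handwheel, rad, positive anticlockwise seen from above, stops at -3.65 and 3.65. At 0 the handle is on the jig's -x side of the axis. A pinion drives the slide 20 mm per rad: positive turning moves the slide to jig +y, by 0.020 x angle from the middle.
- carriage: the slide: aluminium block 75 x 90 x 18 mm with a 190 mm rack bar, running along the jig's y on the rail, top 49 mm above the bench with a low 9 mm ledge; moved only by the wheel. Origin on the bench level at jig x = 0; at jig y = 0.020 x wheel angle.
- pointer_tip (a point): tip of the slide's brass cone-shaped pointer (45 mm long, 24 mm thick at its root, lying on top of the slide), which points to jig +x; 56 mm above the bench, at jig x = 94 mm.
- index: the pointed rider: brass block 34 x 34 x 50 mm clamped on the grey scale (top 68 mm above the bench), with a brass cone 25 mm long that points to jig -x, towards the slide. It is left or right of the slide's pointer, 18 to 70 mm away along jig y. Fixed. Origin in its underside, under the tip's y; axes parallel to the jig's.
- index_tip (a point): tip of the pointed rider's cone, the mark, 56 mm above the bench, at jig x = 97 mm: lined up when pointer_tip and index_tip have the same jig y, tip to tip with a 3 mm gap.
- blank: the blank rider: the same block without a cone, clamped on the scale on the other side. Not a mark. Fixed.
- lever (a joint): clamp lever, rad: 0 to 0.3 open at the start (lever stands out over the jig's +y end), 1.2 fully home against its stop, when the lever lies along the jig's -x direction. Positive is anticlockwise seen from above; turns about an upright pivot with about 2 N at the knob and stays where it is left.
- lever_pivot (a point): pivot of the lever, 62 mm above the bench, jig x = 45 mm, y = 158 mm.
- lever_knob (a point): the lever's knob: an upright black plastic peg 20 to 26 mm thick at the end of the lever, 95 mm from the pivot, from 62 to 112 mm above the bench; this point is on its centre line, 95 mm above the bench.
- tube: bystander: loose brass tube stub standing upright on the jig's plate, 38 mm in diameter, 42 mm high, its top 56 mm above the bench, at the plate's -y end.
- tin: bystander: loose flat steel tin, 52 mm in diameter, 26 mm high, on the jig's plate at its -y end, near the tube stub.

How it is judged:
By the outcome, as a careful person would: the job done as asked, in the order asked, and still so for the second after the job is handed in, with the robot touching nothing.
It also fails if it takes over 61 s, if anything falls off the work surface, if the arm or the gripper's body presses on something with over 40 N, if the wrist force passes 120 N, or if a joint passes its speed limit or range.

## Working session

There is one attempt and no reset: what is moved stays moved. The work goes in short steps, Python scripts to look and compute and a tool call to move; the robot and the scene stay as the last step left them, time stands still between calls to the robot, and variables do not carry over. Pictures are saved under pics/ and viewed, at most 10 in all, crops included, and the job is handed in when it is done.

Besides the shell and the picture viewer there is one more tool, called after ">>>" in YAML: its name, and indented under it one key for each argument. step_arm: Moves the arm, as the interface text tells. Its arguments: {"type":"object","properties":{"targets":{"type":"array"}},"required":["targets"]}

```bash
mkdir -p pics; ls; cat > h.py <<'E'
import numpy as np, cv2, pickle
from station import arm, grab_frame
def shot(n,f):
    d=grab_frame(n); cv2.imwrite(f'pics/{f}.png',d['image'][:,:,::-1]); pickle.dump(d,open(f'pics/{f}.pkl','wb')); return d
def ld(f): return pickle.load(open(f'pics/{f}.pkl','rb'))
def ray(d,u,v,fish=False):
    K=np.array(d['K']); x=(u-K[0,2])/K[0,0]; y=(v-K[1,2])/K[1,1]
    if fish:
        r=np.hypot(x,y); s=np.sin(r)/max(r,1e-9); c=np.array([x*s,-y*s,-np.cos(r)])
    else: c=np.array([x,-y,-1.])
    w=np.array(d['rotation'])@c; return np.array(d['eye']),w/np.linalg.norm(w)
def onz(d,u,v,z,fish=False):
    e,w=ray(d,u,v,fish); return e+w*(z-e[2])/w[2]
def tri(*rs):
    A=np.zeros((3,3));b=np.zeros(3)
    for e,w in rs:
        P=np.eye(3)-np.outer(w,w);A+=P;b+=P@e
    return np.linalg.solve(A,b)
def proj(d,p):
    K=np.array(d['K']); c=np.array(d['rotation']).T@(np.array(p)-d['eye']); return K[0,0]*c[0]/-c[2]+K[0,2],K[1,1]*-c[1]/-c[2]+K[1,2]
E
python3 - <<'E'
from h import *
for n in('scene','top','wrist'):
    d=shot(n,n+'0'); print(n,d['K'],d['eye'],d['rotation'],[k for k in d])
a=np.hstack([ld('scene0')['image'],ld('top0')['image']])
s=arm.read_state();print(s)
E
```

```text
pics
scene [[432.69917497   0.         288.88650666]
 [  0.         432.69917497 213.71328206]
 [  0.           0.           1.        ]] [1162.91284245  110.74541523  491.05085694] [0.56490517 0.28681924 0.35766693 0.68606941] ['image', 'K', 'eye', 'rotation']
top [[428.8406503    0.         280.10076718]
 [  0.         428.8406503  216.35441166]
 [  0.           0.           1.        ]] [530.05442645   3.43401826 812.27222498] [-0.69990972 -0.02752869  0.03096183  0.71302869] ['image', 'K', 'eye', 'rotation']
wrist [[325.1922621    0.         277.02454227]
 [  0.         325.1922621  210.14938835]
 [  0.           0.           1.        ]] [126.27753562 566.17580689 374.40257793] [ 0.81153396 -0.1307602  -0.08931275  0.562439  ] ['image', 'K', 'eye', 'rotation']
{'t': 0.15, 'joint_positions': array([ 1.09101537e+00,  2.76471627e-01,  1.50582874e+00,  1.44024070e-05,
        1.36068859e+00, -1.20981289e-01]), 'joint_velocities': array([ 1.97813217e-05, -2.28601362e-03, -4.13984416e-03, -1.24130396e-03,
       -2.37846851e-04, -1.04088013e-04]), 'joint_torque': array([ 1.07625950e-03, -4.17146301e+01, -2.46032792e+01, -2.51229454e-05,
        7.63084623e-03, -1.64253592e-06]), 'position': array([201.72469103, 538.04689935, 230.63134426]), 'ee_rot': array([-2.13298087e-04,  1.78440511e-01,  9.83950454e-01, -6.64805899e-04]), 'contact_force': array([-0.39605931,  0.54422746, -0.28138745]), 'ft_torque': array([ 0.02669716, -0.01520114, -0.01220386]), 'grip_force': 0.0, 'gripper_width': 85.60937412560175}
```

```bash
sed -i "s/np.array(d\['rotation'\])/R(d)/" h.py; cat >> h.py <<'E'
from scipy.spatial.transform import Rotation
def R(d):
    q=np.array(d['rotation']); return Rotation.from_quat(q,scalar_first=True).as_matrix()
E
python3 - <<'E'
from h import *
for n in('top0','scene0'):
    d=ld(n);print(onz(d,280,210,0),R(d)[:,2])
E
```

```text
[609.51322539  -1.18079845   0.        ] [-0.08259847  0.00561815  0.99656707]
[477.91293213 -50.32683254   0.        ] [0.79765162 0.16671734 0.57961818]
```

View pics/top0.png

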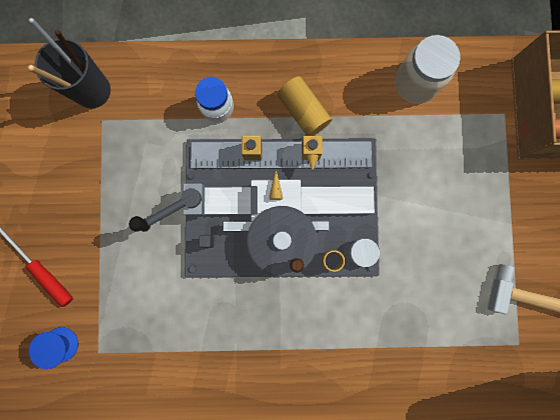

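View pics/scene0.png

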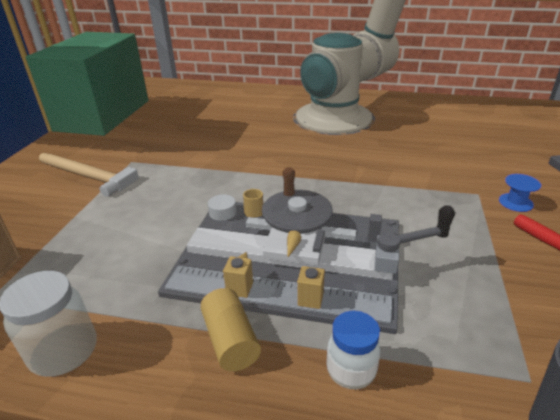

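```bash
python3 - <<'E'
from h import *
t=ld('top0');s=ld('scene0')
print('corners',[onz(t,*p,14)[:2].round(1) for p in((184,139),(376,138),(379,276),(182,276))])
print('hub top',onz(t,282,241,74).round(1),tri(ray(t,282,241),ray(s,298,204)).round(1))
print('handle',onz(t,297,265,112).round(1),tri(ray(t,297,266),ray(s,289,172)).round(1))
print('knob',onz(t,138,224,112).round(1),tri(ray(t,138,225),ray(s,446,211)).round(1))
print('pivot',onz(t,192,199,70).round(1))
print('ptr',onz(t,276,171,56).round(1),'idx',onz(t,313.5,167.5,56).round(1))
im=t['image'][120:300,120:400]
cv2.imwrite('pics/crop.png',cv2.resize(im,None,fx=2.8,fy=2.8,interpolation=cv2.INTER_CUBIC)[:,:,::-1])
E
```

```text
corners [array([746.6, 178.2]), array([ 742.1, -185.9]), array([ 482.3, -181.8]), array([489.2, 182. ])]
hub top [548.7  -3.2  74. ] [548.7  -2.2  67.5]
handle [508.4 -26.5 112. ] [506.4 -26.  105.2]
knob [579.8 231.9 112. ] [578.8 235.8 103.7]
pivot [624.7 152.1  70. ]
ptr [674.1   5.   56. ] idx [679.2 -62.1  56. ]
```

View pics/crop.png

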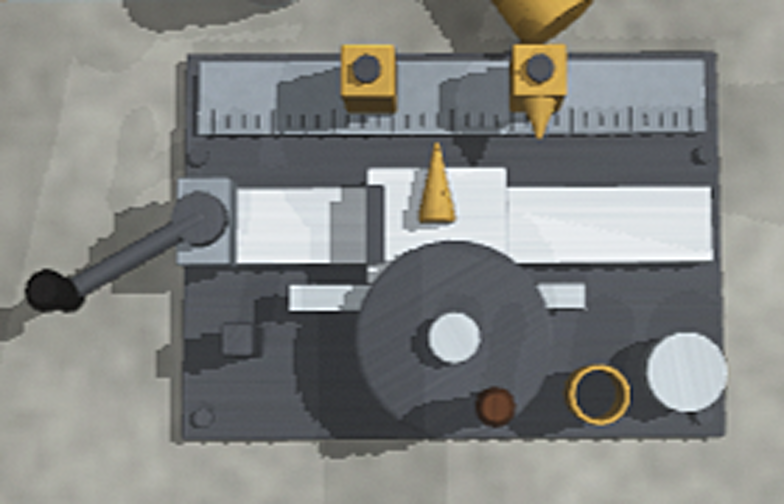

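```bash
cat >> h.py <<'E'
def rows(wps):
    """wps: (x,y,z,yaw_deg of tool y); prints shift cm and z-turn deg from present pose"""
    s=arm.read_state(); p=s['position']; Rt=Rotation.from_quat(s['ee_rot'],scalar_first=True).as_matrix()
    y0=np.degrees(np.arctan2(Rt[1,1],Rt[0,1])); print('t',round(s['t'],2),'pos',p.round(1),'yaw',y0.round(1),'j6',np.degrees(s['joint_positions'][5]).round(1),'w',round(s['gripper_width'],1),'F',s['contact_force'].round(1))
    for w in wps:
        print((Rt.T@(np.array(w[:3])-p)/10).round(1), 'turn', round(-(w[3]-y0),1))
E
python3 -c "
from h import *
rows([(507,-26,160,120),(507,-26,80,120)])"
```

```text
t 0.15 pos [201.7 538.  230.6] yaw 69.4 j6 -6.9 w 85.6 F [-0.4  0.5 -0.3]
[-48.4 -42.1   7.1] turn -50.6
[-48.4 -42.1  15.1] turn -50.6
```

>>> step_arm:
  targets:
    - [[-6, -5.2, 0], [0, 0, -6], 0.3]
    - [[-12, -10.5, 0], [0, 0, -12], 0.55]
    - [[-18, -15.7, 0], [0, 0, -18], 0.55]
    - [[-24, -21, 0], [0, 0, -24], 0.55]
    - [[-30, -26, 2], [0, 0, -32], 0.55]
    - [[-36, -31.5, 4], [0, 0, -40], 0.55]
    - [[-42, -36.5, 6], [0, 0, -46], 0.55]
    - [[-48.4, -42.1, 7.1], [0, 0, -50.6], 0.55]

```text
t: 1.15
position: [436.8, 103.4, 187.0]
ee_rot: [0.0, -0.26, 0.965, 0.0]
contact_force: [2.2, 1.1, 0.2]
gripper_width: 38.3
grip_force: 0.0
```

>>> step_arm:
  targets:
    - [[0, 0, 0], [0, 0, 0], 0.55]
    - [[0, 0, 0], [0, 0, 0], 0.55]
    - [[0, 0, 0], [0, 0, 0], 0.55]
    - [[0, 0, 0], [0, 0, 0], 0.55]

```text
t: 1.65
position: [435.8, 106.5, 187.7]
ee_rot: [0.0, -0.26, 0.966, 0.0]
contact_force: [0.2, -0.2, -0.5]
gripper_width: 38.4
grip_force: 0.0
```

```bash
python3 -c "
from h import *
rows([(507,-26,160,120),(507,-26,80,120)])
d=shot('wrist','w1')
"
```

```text
t 1.65 pos [435.8 106.5 187.7] yaw 120.2 j6 -115.4 w 38.4 F [ 0.2 -0.2 -0.5]
[  0.5 -15.    2.8] turn 0.2
[  0.5 -15.   10.8] turn 0.2
```

View pics/w1.png

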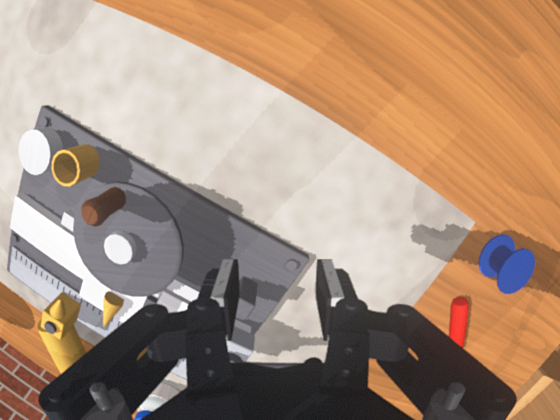

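>>> step_arm:
  targets:
    - [[0.2, -5, 1], [0, 0, 0], 0.6]
    - [[0.3, -10, 2], [0, 0, 0], 0.6]
    - [[0.5, -15, 2.8], [0, 0, 0], 0.6]
    - [[0.5, -15, 2.8], [0, 0, 0], 0.6]
    - [[0.5, -15, 2.8], [0, 0, 0], 0.6]
    - [[0.5, -15, 2.8], [0, 0, 0], 0.6]

```text
t: 2.45
position: [506.5, -25.8, 159.6]
ee_rot: [0.0, -0.26, 0.966, 0.0]
contact_force: [0.1, 0.5, -0.5]
gripper_width: 34.3
grip_force: 0.0
```

```bash
python3 -c "
from h import *
rows([(507,-26,160,120),(507,-26,80,120)])
d=shot('wrist','w2')
"
```

```text
t 2.45 pos [506.5 -25.8 159.6] yaw 120.1 j6 -131.0 w 34.3 F [ 0.1  0.5 -0.5]
[-0. -0. -0.] turn 0.1
[-0. -0.  8.] turn 0.1
```

View pics/w2.png

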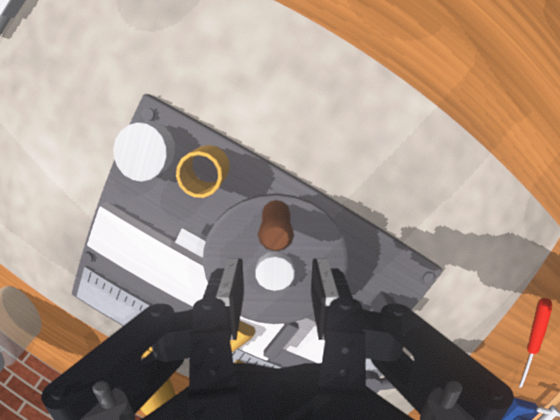

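```bash
python3 -c "
from h import *
w=ld('w2');w1=ld('w1');t=ld('top0')
print(onz(w,277,238,112,True),onz(w,275,273,74,True))
print('handle',tri(ray(w,277,238,True),ray(t,297,265)),'hub',tri(ray(w,275,273,True),ray(t,282,240.5)))
"
```

```text
[507.46772769 -25.46795131 112.        ] [548.90693021  -3.25675987  74.        ]
handle [507.98573604 -25.92616611 111.57338417] hub [549.48192877  -3.09827323  72.98265108]
```

>>> step_arm:
  targets:
    - [[0, 0, 2], [0, 0, 0], 0.6]
    - [[0, 0, 4], [0, 0, 0], 0.6]
    - [[0, 0, 6], [0, 0, 0], 0.6]
    - [[0, 0, 8], [0, 0, 0], 0.6]
    - [[0, 0, 8], [0, 0, 0], 0.6]

```text
t: 3.12
position: [505.6, -26.1, 78.5]
ee_rot: [-0.001, -0.26, 0.966, 0.001]
contact_force: [0.3, 1.1, 0.5]
gripper_width: 34.3
grip_force: 0.0
```

>>> step_arm:
  targets:
    - [[-0.1, 0.8, 0], [0, 0, 10], 0.6]
    - [[-0.3, 1.6, 0], [0, 0, 20], 0.6]
    - [[-0.6, 2.4, 0], [0, 0, 30], 0.6]
    - [[-1.1, 3.1, 0], [0, 0, 40], 0.6]
    - [[-1.7, 3.7, 0], [0, 0, 50], 0.6]
    - [[-2.4, 4.2, 0], [0, 0, 60], 0.6]
    - [[-3.2, 4.5, 0], [0, 0, 70], 0.6]
    - [[-4.0, 4.7, 0], [0, 0, 80], 0.6]

```text
t: 4.12
position: [518.0, 33.3, 80.6]
ee_rot: [0.001, 0.424, 0.906, -0.001]
contact_force: [-1.7, -3.1, 1.8]
gripper_width: 34.3
grip_force: 1.5
```

```bash
python3 -c "
from h import *
rows([])
d=shot('top','t1')
"
```

```text
t 4.12 pos [518.   33.3  80.6] yaw 39.8 j6 -43.7 w 34.3 F [-1.7 -3.1  1.8]
```

View pics/t1.png

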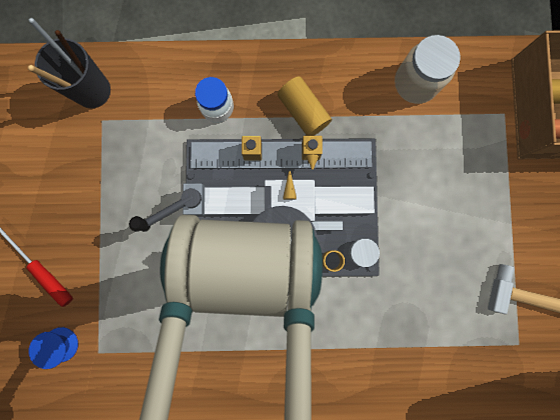

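>>> step_arm:
  targets:
    - [[-0.1, 0.8, 0], [0, 0, 10], 0.6]
    - [[-0.3, 1.6, 0], [0, 0, 20], 0.6]
    - [[-0.6, 2.4, 0], [0, 0, 30], 0.6]
    - [[-1.1, 3.1, 0], [0, 0, 40], 0.6]
    - [[-1.7, 3.7, 0], [0, 0, 50], 0.6]
    - [[-2.4, 4.2, 0], [0, 0, 60], 0.6]
    - [[-3.2, 4.5, 0], [0, 0, 70], 0.6]
    - [[-4.0, 4.7, 0], [0, 0, 80], 0.6]

```text
t: 5.18
position: [579.0, 35.4, 80.3]
ee_rot: [-0.002, 0.907, 0.421, 0.0]
contact_force: [-2.5, 4.7, 1.4]
gripper_width: 34.2
grip_force: 2.3
```

```bash
python3 -c "
from h import *
rows([])
d=shot('top','t2');s=shot('scene','s2')
im=np.hstack([cv2.resize(d['image'][125:285,170:390],None,fx=1.8,fy=1.8),cv2.resize(s['image'][180:340,170:390],None,fx=1.8,fy=1.8)])
cv2.imwrite('pics/c2.png',im[:,:,::-1])
"
```

```text
t 5.17 pos [579.   35.4  80.3] yaw -40.2 j6 36.5 w 34.2 F [-2.5  4.7  1.4]
```

View pics/c2.png

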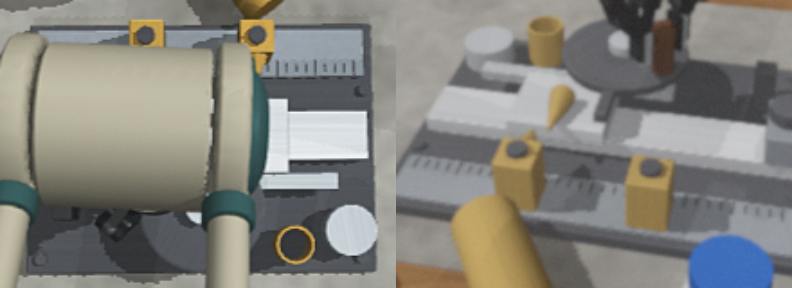

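>>> step_arm:
  targets:
    - [[-0.1, 0.8, 0], [0, 0, 10], 0.6]
    - [[-0.3, 1.6, 0], [0, 0, 20], 0.6]
    - [[-0.6, 2.4, 0], [0, 0, 30], 0.6]
    - [[-0.6, 2.4, 0], [0, 0, 30], 0.6]
    - [[-0.6, 2.4, 0], [0, 0, 30], 0.6]

```text
t: 5.9
position: [594.5, 13.2, 79.8]
ee_rot: [0.0, 0.984, 0.176, 0.0]
contact_force: [-0.7, 0.0, -0.3]
gripper_width: 34.5
grip_force: 0.4
```

```bash
python3 -c "
from h import *
rows([])
d=shot('top','t3');s=shot('scene','s3');w=shot('wrist','w3')
a=cv2.resize(s['image'][220:300,200:300],None,fx=4,fy=4,interpolation=cv2.INTER_CUBIC)
b=cv2.resize(d['image'][130:210,260:360],None,fx=4,fy=4,interpolation=cv2.INTER_CUBIC)
c=cv2.resize(w['image'],(373,280))
im=np.zeros((600,800,3),np.uint8);im[:320,:400]=a;im[:320,400:]=b;im[320:,:373]=c
cv2.imwrite('pics/c3.png',im[:,:,::-1])
"
```

```text
t 5.9 pos [594.5  13.2  79.8] yaw -69.7 j6 64.3 w 34.5 F [-0.7  0.  -0.3]
```

View pics/c3.png

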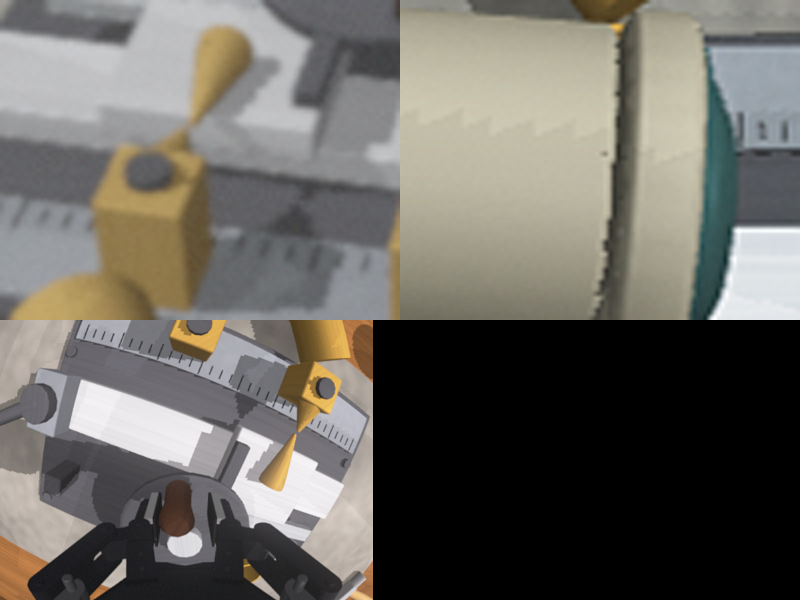

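```bash
cat >> h.py <<'E'
def slices(f,fish,u0,u1,v0,v1,yaw=-0.015,xs=(60,125)):
    d=ld(f);hsv=cv2.cvtColor(d['image'],cv2.COLOR_RGB2HSV);m=cv2.inRange(hsv,(14,110,70),(32,255,255))
    P=[]
    for v in np.arange(v0,v1,.25):
        for u in np.arange(u0,u1,.25):
            if m[int(v+.5),int(u+.5)]: P.append(onz(d,u,v,56,fish)[:2])
    P=np.array(P)-[579.8,-2.2]; c,s=np.cos(yaw),np.sin(yaw); J=P@np.array([[c,-s],[s,c]])
    for x in range(xs[0],xs[1],2):
        q=J[abs(J[:,0]-x)<1,1]
        if len(q): print(x,'mid %.1f  width %.1f'%((q.max()+q.min())/2,np.ptp(q)))
E
python3 -c "
from h import *
print('wrist now');slices('w3',True,385,480,110,260)
print('index in top0');slices('top0',False,300,326,150,175,xs=(86,112))
"
```

```text
wrist now
60 mid -56.4  width 19.2
62 mid -56.5  width 18.1
64 mid -56.3  width 17.7
66 mid -56.0  width 16.9
68 mid -55.9  width 16.3
70 mid -55.8  width 14.8
72 mid -55.6  width 14.4
74 mid -55.7  width 13.4
76 mid -55.6  width 12.5
78 mid -55.4  width 11.2
80 mid -55.6  width 10.3
82 mid -55.8  width 10.0
84 mid -55.7  width 9.0
86 mid -55.5  width 8.0
88 mid -55.6  width 6.9
90 mid -55.7  width 6.2
92 mid -55.5  width 4.4
94 mid -55.5  width 3.7
96 mid -57.8  width 0.0
98 mid -57.5  width 4.7
100 mid -57.5  width 6.9
102 mid -57.4  width 8.6
104 mid -57.5  width 10.1
106 mid -57.4  width 11.4
108 mid -57.5  width 13.6
110 mid -57.5  width 15.7
112 mid -57.8  width 18.1
114 mid -57.5  width 19.6
116 mid -46.9  width 42.5
118 mid -47.2  width 43.5
120 mid -49.2  width 41.9
122 mid -51.5  width 38.3
124 mid -53.3  width 34.0
index in top0
98 mid -55.5  width 4.9
100 mid -55.5  width 4.9
102 mid -55.6  width 4.9
104 mid -56.5  width 6.7
106 mid -55.6  width 8.5
108 mid -55.6  width 8.5
110 mid -55.6  width 12.1
```

>>> step_arm:
  targets:
    - [[0, 0.2, 0], [0, 0, 2], 0.6]
    - [[0, 0.3, 0], [0, 0, 4], 0.6]
    - [[0, 0.5, 0], [0, 0, 6], 0.6]
    - [[0, 0.5, 0], [0, 0, 6], 0.6]
    - [[0, 0.5, 0], [0, 0, 6], 0.6]

```text
t: 6.68
position: [596.1, 8.2, 79.3]
ee_rot: [0.0, 0.992, 0.122, -0.0]
contact_force: [-1.3, 1.3, 0.5]
gripper_width: 34.3
grip_force: 0.8
```

```bash
python3 -c "
from h import *
rows([]);shot('wrist','w4')
slices('w4',True,370,480,90,270,xs=(80,112))
"
```

```text
t 6.67 pos [596.1   8.2  79.3] yaw -76.0 j6 70.1 w 34.3 F [-1.3  1.3  0.5]
80 mid -57.6  width 10.1
82 mid -57.7  width 9.2
84 mid -57.7  width 8.8
86 mid -57.7  width 7.5
88 mid -57.7  width 6.8
90 mid -57.7  width 5.6
92 mid -57.6  width 4.2
94 mid -57.6  width 4.1
98 mid -57.5  width 4.0
100 mid -57.2  width 6.2
102 mid -57.5  width 8.2
104 mid -57.5  width 10.9
106 mid -57.1  width 11.7
108 mid -57.4  width 13.5
110 mid -57.3  width 14.8
```

>>> step_arm:
  targets:
    - [[0, -0.3, 0], [0, 0, 0], 0.6]
    - [[0, -0.5, 0], [0, 0, 0], 0.6]
    - [[0, -0.5, 0], [0, 0, 0], 0.6]
    - [[0, -0.5, -2], [0, 0, 0], 0.6]
    - [[0, -0.5, -5], [0, 0, 0], 0.6]
    - [[0, -0.5, -8], [0, 0, 0], 0.6]
    - [[0, -0.5, -8], [0, 0, 0], 0.6]

```text
t: 7.6
position: [596.9, 13.0, 162.0]
ee_rot: [0.001, 0.992, 0.122, 0.003]
contact_force: [-0.2, 0.3, -1.0]
gripper_width: 34.3
grip_force: 0.0
```

```bash
python3 -c "
from h import *
shot('wrist','w5')
slices('w5',True,330,480,90,300,xs=(80,112))
rows([(579,233,160,32)])
"
```

```text
80 mid -57.4  width 9.2
82 mid -57.4  width 8.5
84 mid -57.2  width 7.5
86 mid -57.2  width 6.2
88 mid -57.4  width 6.0
90 mid -57.4  width 5.0
92 mid -57.2  width 3.9
94 mid -57.6  width 1.8
96 mid -57.1  width 1.2
98 mid -57.0  width 3.9
100 mid -57.1  width 5.5
102 mid -57.4  width 7.3
104 mid -56.9  width 9.4
106 mid -57.0  width 11.0
108 mid -57.0  width 12.3
110 mid -56.7  width 14.6
t 7.65 pos [595.6  13.1 160.3] yaw -76.0 j6 70.5 w 34.3 F [-0.   0.4 -0.7]
[  3.7 -21.7   0. ] turn -108.0
```

>>> step_arm:
  targets:
    - [[0.5, -2.7, 0], [0, 0, -10], 0.5]
    - [[0.9, -5.4, 0], [0, 0, -20], 0.5]
    - [[1.4, -8.1, 0], [0, 0, -30], 0.5]
    - [[1.8, -10.8, 0], [0, 0, -40], 0.5]
    - [[2.3, -13.5, 0], [0, 0, -50], 0.5]
    - [[2.7, -16.2, 0], [0, 0, -60], 0.5]
    - [[3.2, -19, 0], [0, 0, -70], 0.5]
    - [[3.7, -21.7, 0], [0, 0, -80], 0.5]

```text
t: 8.65
position: [577.1, 233.4, 157.5]
ee_rot: [-0.001, 0.68, 0.734, -0.001]
contact_force: [-0.1, 0.6, 0.2]
gripper_width: 42.5
grip_force: 0.0
```

>>> step_arm:
  targets:
    - [[0, 0, 0], [0, 0, -10], 0.5]
    - [[0, 0, 0], [0, 0, -20], 0.5]
    - [[0, 0, 0], [0, 0, -28], 0.5]
    - [[0, 0, 0], [0, 0, -28], 0.5]
    - [[0, 0, 0], [0, 0, -28], 0.5]

```text
t: 9.28
position: [577.7, 232.6, 158.4]
ee_rot: [-0.001, 0.485, 0.874, -0.001]
contact_force: [-0.6, -1.0, -0.4]
gripper_width: 42.7
grip_force: 0.0
```

```bash
python3 -c "
from h import *
shot('wrist','w6')
rows([(579,233,80,32)])
"
```

```text
t 9.32 pos [577.9 232.6 158.7] yaw 31.9 j6 -16.4 w 42.6 F [-0.4  0.1 -0.5]
[-0.   0.1  7.9] turn -0.1
```

View pics/w6.png

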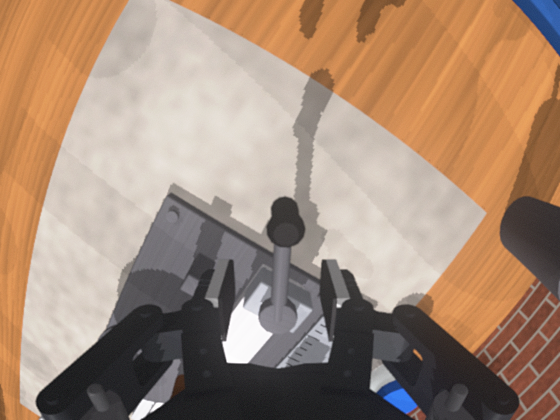

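```bash
python3 -c "
from h import *
d=ld('w6');p=onz(d,286,230,112,True);print(p,onz(d,278,318,72,True))
print(tri(ray(d,286,230,True),ray(ld('top0'),138,224)))
rows([(p[0],p[1],80,32)])
"
```

```text
[579.7825925  239.09408507 112.        ] [628.06640898 152.30566767  72.        ]
[581.39839217 235.53299568 101.50661548]
t 9.32 pos [577.9 232.6 158.7] yaw 31.9 j6 -16.4 w 42.6 F [-0.4  0.1 -0.5]
[0.4 0.5 7.9] turn -0.1
```

>>> step_arm:
  targets:
    - [[0.3, 0.4, 0], [0, 0, 2], 0.5]
    - [[0.3, 0.4, 2.5], [0, 0, 2], 0.5]
    - [[0.3, 0.4, 5], [0, 0, 2], 0.5]
    - [[0.3, 0.4, 7.5], [0, 0, 2], 0.5]
    - [[0.3, 0.4, 7.5], [0, 0, 2], 0.5]

```text
t: 9.95
position: [578.3, 236.9, 82.3]
ee_rot: [-0.002, 0.5, 0.866, -0.002]
contact_force: [0.0, -0.1, -0.2]
gripper_width: 43.0
grip_force: 0.0
```

```bash
python3 -c "
from h import *
w=[]
for a in (10,20,30,40,50,60):
    A=np.radians(119.6+a); w.append((627.5+95*np.cos(A),153.5+95*np.sin(A),82,29.9+a))
rows(w)
"
```

```text
t 9.95 pos [578.3 236.9  82.3] yaw 30.0 j6 -14.1 w 43.0 F [ 0.  -0.1 -0.2]
[-0.3 -1.5  0. ] turn -9.9
[-0.7 -3.1  0. ] turn -19.9
[-1.4 -4.6  0. ] turn -29.9
[-2.4 -6.   0.1] turn -39.9
[-3.5 -7.1  0.1] turn -49.9
[-4.9 -8.1  0.1] turn -59.9
```

>>> step_arm:
  targets:
    - [[-0.3, -1.5, 0], [0, 0, -10], 0.5]
    - [[-0.7, -3.1, 0], [0, 0, -20], 0.5]
    - [[-1.4, -4.6, 0], [0, 0, -30], 0.5]
    - [[-2.4, -6.0, 0], [0, 0, -40], 0.5]
    - [[-3.5, -7.1, 0], [0, 0, -50], 0.5]
    - [[-4.2, -7.6, 0], [0, 0, -55], 0.5]
    - [[-4.9, -8.1, 0], [0, 0, -60], 0.5]
    - [[-4.9, -8.1, 0], [0, 0, -60], 0.5]

```text
t: 10.95
position: [534.8, 154.4, 85.5]
ee_rot: [0.001, 0.001, 1.0, 0.0]
contact_force: [-0.4, -0.4, -0.7]
gripper_width: 42.5
grip_force: 0.1
```

>>> step_arm:
  targets:
    - [[0, -0.3, 0], [0, 0, 0], 0.5]
    - [[0, -0.6, 0], [0, 0, 0], 0.5]
    - [[0, -0.6, 0], [0, 0, 0], 0.5]

```text
t: 11.32
position: [534.7, 148.5, 84.6]
ee_rot: [0.0, -0.0, 1.0, 0.0]
contact_force: [-0.5, 1.6, 1.0]
gripper_width: 42.7
grip_force: 0.9
```

```bash
python3 -c "
from h import *
rows([]);s=shot('scene','s7');w=shot('wrist','w7');t=shot('top','t7')
im=np.hstack([cv2.resize(w['image'],(400,300)),cv2.resize(s['image'][150:330,250:490],(400,300))])
cv2.imwrite('pics/c7.png',im[:,:,::-1])"
```

```text
t 11.32 pos [534.7 148.5  84.6] yaw 90.0 j6 -81.7 w 42.7 F [-0.5  1.6  1. ]
```

>>> step_arm:
  targets:
    - [[0, -0.3, 0], [0, 0, 0], 0.5]
    - [[0, -0.4, 0], [0, 0, 0], 0.5]
    - [[0, -0.4, 0], [0, 0, 0], 0.5]

```text
t: 11.85
position: [534.4, 146.2, 84.4]
ee_rot: [0.0, 0.0, 1.0, 0.002]
contact_force: [-0.7, 7.2, 2.2]
gripper_width: 42.9
grip_force: 3.7
```

>>> step_arm:
  targets:
    - [[0, -0.2, 0], [0, 0, 0], 0.5]
    - [[0, -0.2, 0], [0, 0, 0], 0.5]

```text
t: 12.1
position: [534.4, 146.0, 84.4]
ee_rot: [0.0, 0.001, 1.0, 0.004]
contact_force: [-1.8, 13.1, 1.8]
gripper_width: 42.4
grip_force: 6.3
```

>>> step_arm:
  targets:
    - [[0, 0.6, 0], [0, 0, 0], 0.5]
    - [[0, 1.0, 0], [0, 0, 0], 0.5]
    - [[0, 1.0, 0], [0, 0, 0], 0.5]
    - [[0, 1.0, -3], [0, 0, 0], 0.5]
    - [[0, 1.0, -7], [0, 0, 0], 0.5]
    - [[0, 3, -12], [0, 0, 0], 0.5]
    - [[4, 5, -12], [0, 0, 0], 0.5]
    - [[8, 5, -12], [0, 0, 0], 0.5]

```text
t: 13.1
position: [454.1, 192.9, 205.0]
ee_rot: [0.001, -0.001, 1.0, 0.0]
contact_force: [-0.4, 0.2, 0.1]
gripper_width: 42.8
grip_force: 0.0
```

```bash
python3 -c "
from h import *
rows([]);s=shot('scene','s8');w=shot('top','t8');w3=shot('wrist','w8')
im=np.hstack([cv2.resize(w['image'][120:300,120:400],(400,257)),cv2.resize(s['image'][150:330,170:450],(400,257))])
im=np.vstack([im,np.hstack([cv2.resize(w3['image'],(400,300)),cv2.resize(s['image'][220:300,200:300],(400,300))])])
cv2.imwrite('pics/c8.png',im[:,:,::-1])"
```

```text
t 13.1 pos [454.1 192.9 205. ] yaw 90.1 j6 -75.1 w 42.8 F [-0.4  0.2  0.1]
```

View pics/c8.png

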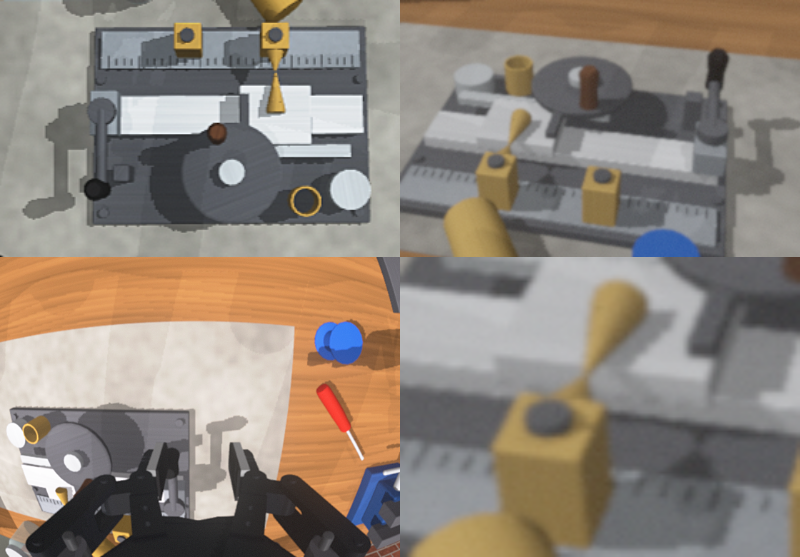

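The views show the tips meeting (top crop about (275,68)), the lever lying along -x with its knob at (96,188), and the tube and tin where they were. The arm is clear of everything, so I'm handing in.

```bash
python3 -c "
from station import arm
print(arm.finish_job())"
```

```text
the job is handed in; nothing more can be done
None
```

The job is handed in: the slide's pointer is lined up with the pointed rider (about 0.3 mm apart when last measured, before the lever swing; the tips still meet in the final pictures), the clamp lever is home against its stop, and the tube stub and tin look unmoved; it took about 13 s of the 61 s, and no verdict was returned.

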